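# Shut the marked stopcock under the sliding cover

## Task

Shut off the supply in the grey stopcock box: push its green cover fully aside, away from the robot's end of the box, then push the red handle clockwise round to its stop, so that it lies squarely across its pipe. Leave the blue handle open as it is and the cover pushed aside. This is all pushing with the fingertips: do not lift or shift any of the loose things standing round the box.

Things in the scene. Friction and masses are not known exactly. Their poses are not given: they have to be found in the camera images.
- stopcock_box: grey fixed box, 270 x 216 mm, 60 mm high, side rails 12 mm higher; origin: centre of underside, x along it away from the robot, y left. Near part: open well (x -127 to -5, y -102 to +102 mm); rest: closed deck. Copper pipes (tops 30 mm above table) run along x at y = +-42.5 mm, ends stick out 15 mm in front, to 35 mm height. One valve on each, pivot at x = -45 mm; red may be on either
- cover (a joint): travel of the green cover in m along the box's +x: 0 = over the well, hiding both handles; 0.128 = fully aside at its stop, over the deck, well open. Starts within 0.012 of closed. Slides with about 3 N, stays where it is left
- cover_near_face (a point): centre of the cover's upright near face, which looks along the box's -x. The cover is a flat green cap, 132 mm long (x), 204 mm wide (y), 22 mm high, from 62 to 84 mm above the table; it carries low ribs on top (1.5 mm) and is too wide to grip. At travel 0 this face lies 1 mm inside the box's near end
- red_handle (a joint): turn of the red handle in rad about the upright axis at red_pivot: 0 = open, in line with its pipe, pointing along the box's -x; turns clockwise seen from above to its stop at 1.571 = shut, across the pipe, pointing along the box's +y. Stiff (0.08 N m), stays where left. Starts within 0.12 of open
- red_pivot (a point): pivot of the red handle, on the valve's upright axis, at the handle's mid height (46 mm above the table)
- red_handle_tip (a point): middle of the outer end of the red handle: red lever of a quarter-turn valve in the well, 14 mm wide, 14 mm tall, reaching 50 mm from its pivot; its underside is 39 mm and its top 53 mm above the table
- blue_handle (a joint): turn of the blue handle in rad about the upright axis at blue_pivot: 0 = open, in line with its pipe, pointing along the box's -x; turns clockwise seen from above to its stop at 1.571 = shut, across the pipe, pointing along the box's +y. Stiff (0.08 N m), stays where left. Starts within 0.12 of open
- blue_pivot (a point): pivot of the blue handle, on the valve's upright axis, 46 mm above the table
- blue_handle_tip (a point): middle of the outer end of the blue handle: blue lever of a quarter-turn valve in the well, 14 mm wide, 14 mm tall, reaching 50 mm from its pivot; its underside is 39 mm and its top 53 mm above the table
- driver_red: loose screwdriver with red grip lying on the table in front of the box, 190 mm long, 28 mm thick; origin at its underside's centre
- oil_bottle: loose white bottle with a red cap standing in front of the box, to the right, 37 mm across, 113 mm tall; origin at its underside's centre
- paste_tin: loose round tin with an ochre lid to the left of the box, 60 mm across, 24 mm tall; origin at its underside's centre
- bush_1: loose steel bush to the left of the box, 27 mm across, 30 mm tall; origin at its underside's centre
- bench_grinder_grey: grey bench grinder fixed to the table between the robot's start pose and the box: keep clear. Origin on the table under its motor; it fills about x -170 to +150 mm, y -230 to +215 mm of it (world directions) and stands 270 mm tall. Passing over it with the fingertips 0.36 m above the table is clear

How it is judged:
By the outcome, as a careful person would: the job done as asked, in the order asked, and still so for the second after the job is handed in, with the robot touching nothing.
It also fails if it takes over 54 s, if anything falls off the work surface, if the arm or the gripper's body presses on something with over 40 N, if the wrist force passes 120 N, or if a joint passes its speed limit or range.

## Robot

A 7-joint arm with a two-finger parallel gripper is mounted at the origin on a cart in front of the work surface, level with it; the furniture and walls round the work are solid. World frame = base frame: x ahead of the robot, y to its left, z up, the work surface at z = 0. Lengths are in m, angles in rad, forces in N, time in s.
With the tool pointing down it reaches from about 0.4 to 0.85 m from the base axis. Payload 10.4 kg.
Tool frame: the origin (TCP) lies on the centre line of the jaws, within the pads' length; the fingertips stand 14 mm ahead of it and the grasp point (between the pads) lies 5 mm behind it (manip.tip_reach is the distance from the TCP to the fingertips, in m); z points along the fingers, y is the line along which they close (so a half turn about z gives the same grasp; the last joint's range is limited). The gripper opens to 85 mm and grips with 20 to 120 N. Pads are 22 mm wide; open, the fingers measure 114 mm over their backs; the gripper's body (76 mm by 85 mm) begins 54 mm behind the grasp point. The pads swing forward as they close: fully open they stand 13 mm farther back than shut.
Start: joints at [1.274, 0.332, -0.065, 1.46, 0.022, 1.35, -0.088], TCP at [0.169, -0.602, 0.245] pointing down, gripper open.
Joint ranges: [-2.6, 2.6], [-0.5, 2.12], [-1.47, 1.34], [0.16, 2.42], [-1.27, 4.41], [0.06, 2.06], [-2.6, 2.6]. Speed limits (rad/s): [2.22, 2.22, 2.79, 2.79, 3.14, 3.14, 3.14].

## Interface

Orientations are given as a unit quaternion [x, y, z, w].
In Python, from workcell import manip gives the robot as it stands.
- The arm moves only by the shell command python3 -m pendant 'ROWS' [FORCE]. ROWS is JSON, a list of rows, each a list of 7 numbers: the shift along the tool's x, y, z in units of 50 mm (1.0 is 50 mm), then the turn, a rotation vector about the tool's x, y, z in units of 8 degrees (1.0 is 8 degrees), then the opening, from -1 (shut) to 1 (fully open), so that 0 is half open. In form: [[dx, dy, dz, ax, ay, az, jaw], ...]. A call has exactly 10 rows; each row is the pose to reach, as a shift and turn from the pose commanded when the call began, along the tool's axes at that moment; what a row does not reach only later rows make up. A row lasts 1/8 s, in which the tool goes at most 62.5 mm and 10.7 degrees, less where a joint would pass 70% of its speed; a pose out of reach is approached as far as the arm can. A call with a gripper value outside its range is refused whole. The fingers move at their own pace and stop on an object; FORCE is the grip in N (left out, the last holds). Time passes only in rows, so rows that repeat a pose let the fingers close, or fill a call up. It gives the time, the measured TCP pose, the force, the opening and the grip force at its end, in the units of the state.
- manip.get_obs(): the state, without advancing time (a new reading comes with each control period).
- manip.camera(name): name is "scene" or "top"; returns (picture, depth): 400x640x3 uint8, red, green, blue; 400x640 float32, m along the optical axis (not along the pixel's ray), 0 where there is no reading.
- manip.get_calibration(name): a dict with "fx", "fy", "cx", "cy" (pixels), "xyz" and "orientation" of the camera in the world. Camera axes: x right, y up, looking along -z (the intrinsics and any distortion apply to the point x, -y, -z); pixel columns grow to the right and rows downward; lengths in m; the calibration is good to about 2 mm. A picture is of the moment at which its call begins. get_calibration takes no time and is no camera call.
- manip.hand_in(): hands the job in; it is judged then, once.
Trained networks look in the newest picture that a camera, given by its name, has taken for a name from the list of things; names that differ only in an ending like _2 or _b are one class to them, and where a whole thing is asked for, a point or a joint stands for the part that bears it (a point fixed in the world has none). Each returns a list of dicts, best first, with "p" (0 to 1); they miss things now and then, are a little off and sometimes report something else, mostly with a low value. They report only what shows in the picture. A call takes as long as a camera call.
- manip.find_in(thing, camera): "box" ([left, top, right, bottom] in pixels, round what is visible of it).
- manip.trace(thing, camera): "pixels" (400x640 bool, what is visible of it) and "box" ([left, top, right, bottom] in pixels, round what is visible of it).
- manip.tip_of(thing, camera): "pixel" ([column, row] in pixels: a listed point, or the origin of a listed thing).
The state is a dict: "clock": time; "joint_pos": joint angles; "joint_velocities": joint speeds; "tau": joint torques, N m; "position": TCP position; "ee_rot": TCP orientation; "ft_force": force on the tool from outside, world axes, zero at the start; "torque": the same for the moment, N m; "grip_width": opening from 0.0 (shut) to 1.0 (fully open); "grasp_force": force on a finger pad.
Only numpy, scipy, OpenCV 4.12 (cv2) and the standard library are available. Lean on these libraries where they do the work, as an engineer would, in place of code of your own. Each camera call takes 0.05 s, during which the arm holds its last target. There are 200 camera calls.

## Working session

There is one attempt and no reset: what is moved stays moved. The work goes in short steps, Python scripts to look and compute and a shell command to move; the robot and the scene stay as the last step left them, time stands still between calls to the robot, and variables do not carry over. Pictures are saved under pics/ and viewed, at most 10 in all, crops included, and the job is handed in when it is done.

```bash
mkdir -p pics; cat > h.py <<'E'
import numpy as np,cv2
from scipy.spatial.transform import Rotation as R
from workcell import manip
def pix2w(cam,px,d=None,z=None):
    k=manip.get_calibration(cam); u,v=px
    r=np.array([(u-k['cx'])/k['fx'],-(v-k['cy'])/k['fy'],-1.0])
    Rm=R.from_quat(k['orientation']).as_matrix(); o=np.array(k['xyz']); w=Rm@r
    t=d if d is not None else (z-o[2])/w[2]
    return o+t*w
def rel(target):
    o=manip.get_obs(); return R.from_quat(o['ee_rot']).inv().apply(np.array(target)-o['position'])/0.05
E
python3 - <<'E'
from h import *
o=manip.get_obs(); print({k:np.round(v,3) for k,v in o.items()})
print(R.from_quat(o['ee_rot']).as_matrix().round(3), manip.tip_reach)
ims=[]
for c in ("scene","top"):
    im,d=manip.camera(c); np.save(f'd_{c}.npy',d); cv2.imwrite(f'pics/{c}0.png',im[:,:,::-1]); print(c,manip.get_calibration(c))
    for t in ("cover_near_face","stopcock_box","bench_grinder_grey","oil_bottle","driver_red","paste_tin","bush_1"):
        r=manip.tip_of(t,c)
        for q in r[:2]:
            u,v=q['pixel']; dd=d[int(v),int(u)]
            print(t,np.round(q['pixel']),round(q['p'],2),pix2w(c,q['pixel'],d=dd).round(3), pix2w(c,q['pixel'],z=.073 if 'face' in t else 0).round(3))
E
```

```text
{'clock': np.float64(0.0), 'joint_pos': array([ 1.274,  0.333, -0.065,  1.461,  0.022,  1.35 , -0.089]), 'joint_velocities': array([-0.002,  0.   , -0.001, -0.001,  0.001, -0.001,  0.   ]), 'tau': array([-0.0000e+00, -6.2543e+01,  4.9000e-02, -3.9161e+01,  1.6000e-02,
        1.0000e-02, -0.0000e+00]), 'position': array([ 0.169, -0.601,  0.245]), 'ee_rot': array([ 0.991,  0.136, -0.   , -0.001]), 'ft_force': array([ 0.237,  0.461, -1.153]), 'torque': array([ 0.007,  0.023, -0.021]), 'grasp_force': np.float64(0.0), 'grip_width': np.float64(1.001)}
[[ 0.963  0.27  -0.   ]
 [ 0.27  -0.963  0.001]
 [-0.    -0.001 -1.   ]] 0.014
scene {'fx': 416.87580273678185, 'fy': 416.87580273678185, 'cx': 316.0844401675249, 'cy': 201.45681889543752, 'xyz': array([-0.07010346,  0.46650061,  0.69026438]), 'orientation': array([-0.19839493,  0.34309914,  0.78416006, -0.47750962])}
cover_near_face [282. 236.] 0.76 [0.441 0.263 0.082] [0.448 0.26  0.073]
cover_near_face [206. 257.] 0.53 [0.432 0.412 0.108] [0.462 0.409 0.073]
stopcock_box [268. 217.] 0.77 [0.498 0.266 0.083] [0.576 0.239 0.   ]
oil_bottle 
[... 410 characters left out ...]
cy': 200.58575624788324, 'xyz': array([0.31028295, 0.16688193, 0.94827561]), 'orientation': array([-0.06379223,  0.07069679,  0.70602677, -0.70175403])}
cover_near_face [279. 220.] 0.61 [0.437 0.259 0.052] [0.434 0.257 0.073]
stopcock_box [288. 169.] 0.57 [0.555 0.236 0.077] [0.577 0.242 0.   ]
oil_bottle [348. 245.] 0.49 [0.375 0.1   0.091] [0.382 0.093 0.   ]
driver_red [290. 256.] 0.71 [ 0.355  0.236 -0.001] [0.355 0.236 0.   ]
driver_red [227. 149.] 0.55 [0.622 0.395 0.022] [0.63  0.401 0.   ]
paste_tin [229. 152.] 0.82 [0.616 0.39  0.021] [0.623 0.395 0.   ]
paste_tin [278. 222.] 0.56 [0.437 0.264 0.028] [0.441 0.267 0.   ]
bush_1 [225. 188.] 0.47 [0.521 0.394 0.028] [0.528 0.401 0.   ]
```

View pics/scene0.png

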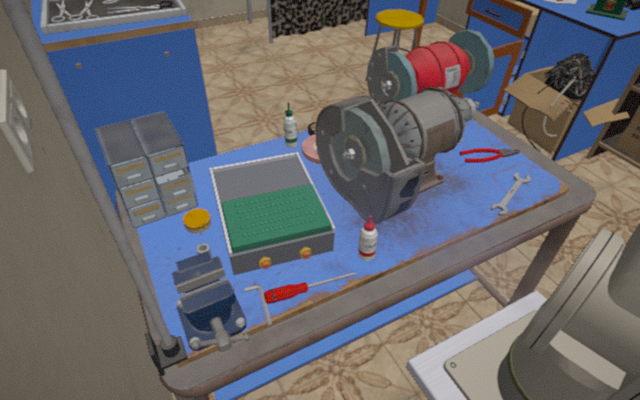

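View pics/top0.png

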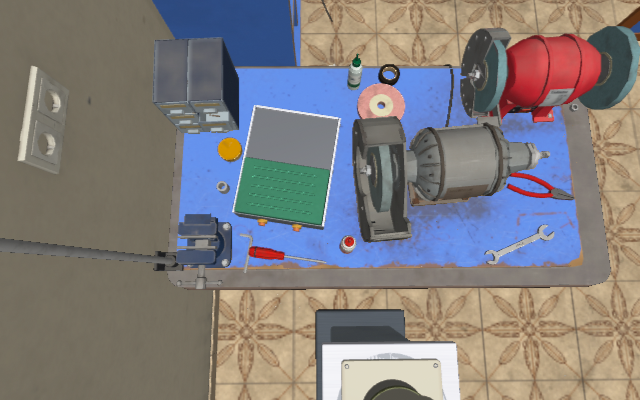

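The scene and top views show the box with its cover closed at about (285,190) in the top view. The driver (270,255), the bottle (348,243) and the vise (205,240) stand in front, and the grinder is to the right at (430,160). Next I fit the box pose.

```bash
cat > fit.py <<'E'
from h import *
def cloud(c,d):
    k=manip.get_calibration(c); v,u=np.mgrid[:400,:640]
    r=np.stack([(u-k['cx'])/k['fx'],-(v-k['cy'])/k['fy'],-np.ones_like(u,float)],-1)*d[...,None]
    return r@R.from_quat(k['orientation']).as_matrix().T+k['xyz']
E
python3 - <<'E'
from fit import *
for c in ("top","scene"):
    im=cv2.imread(f'pics/{c}0.png'); d=np.load(f'd_{c}.npy'); P=cloud(c,d)
    hsv=cv2.cvtColor(im,cv2.COLOR_BGR2HSV)
    near=(abs(P[...,0]-.56)<.25)&(abs(P[...,1]-.24)<.2)
    g=(hsv[...,0]>60)&(hsv[...,0]<90)&(hsv[...,1]>90)&near&(P[...,2]>.076)
    q=P[g]; print(c,'cover z',np.median(q[:,2]).round(4)); 
    rr=cv2.minAreaRect(q[:,:2].astype(np.float32)); print(rr, cv2.boxPoints(rr).round(3).tolist())
    # box: everything above table in the region
    m=near&(P[...,2]>.064)&(P[...,2]<.09)&(P[...,1]<.37)&(P[...,1]>.09)&(P[...,0]>.41)
    m=m.astype(np.uint8); m2=near&(P[...,2]>.05)&(P[...,2]<.09)
    n,l,st,ce=cv2.connectedComponentsWithStats(m2.astype(np.uint8))
    i=1+np.argmax(st[1:,4]); q=P[l==i]; rr=cv2.minAreaRect(q[:,:2].astype(np.float32)); print('box',rr,cv2.boxPoints(rr).round(3).tolist())
    print('table z',np.median(P[(hsv[...,0]>105)&(hsv[...,0]<120)&near][:,2]).round(4))
    # obstacles
    for nm,xr,yr in (("vise",(.3,.5),(.35,.5)),("grinder",(.35,.7),(-.2,.13)),("bottle",(.34,.42),(.07,.13)),("driver",(.3,.39),(.13,.33)),("allleft",(.2,.6),(.33,.6))):
        w=(P[...,0]>xr[0])&(P[...,0]<xr[1])&(P[...,1]>yr[0])&(P[...,1]<yr[1])&(P[...,2]>.015)
        if w.sum(): q=P[w];print(nm,q.min(0).round(3),q.max(0).round(3))
E
```

```text
top cover z 0.082
((0.5809037685394287, 0.2257787585258484), (0.2193976640701294, 0.5086082220077515), 78.9443130493164) [[0.3100000023841858, 0.16699999570846558], [0.8090000152587891, 0.0689999982714653], [0.8519999980926514, 0.2849999964237213], [0.35199999809265137, 0.38199999928474426]]
box ((0.5713921189308167, 0.2390737235546112), (0.21969930827617645, 0.27287179231643677), 80.67144012451172) [[0.4189999997615814, 0.15299999713897705], [0.6880000233650208, 0.10899999737739563], [0.7239999771118164, 0.32499998807907104], [0.45500001311302185, 0.3700000047683716]]
table z -0.0009
vise [0.3   0.35  0.015] [0.5   0.478 0.111]
grinder [ 0.362 -0.2    0.015] [0.7  0.13 0.26]
bottle [0.362 0.081 0.015] [0.4   0.116 0.112]
driver [0.31  0.162 0.015] [0.379 0.33  0.948]
allleft [0.2   0.33  0.015] [0.6   0.6   0.534]
scene cover z 0.0844
((0.6329107880592346, 0.21831774711608887), (0.2066306173801422, 0.41324669122695923), 76.14929962158203) [[0.40799999237060547, 0.16699999570846558], [0.8090000152587891, 0.0689999982714653], [0.8579999804496765, 0.26899999380111694], [0.4569999873638153, 0.36800000071525574]]
box ((0.5701127648353577, 0.2380344122648239), (0.21940091252326965, 0.2745465934276581), 80.58412170410156) [[0.4169999957084656, 0.15199999511241913], [0.6880000233650208, 0.10700000077486038], [0.7229999899864197, 0.3240000009536743], [0.453000009059906, 0.36899998784065247]]
table z 0.0004
vise [0.3   0.35  0.015] [0.499 0.484 0.112]
grinder [ 0.36  -0.2    0.015] [0.7   0.13  0.262]
bottle [0.36  0.08  0.015] [0.396 0.116 0.113]
driver [0.339 0.155 0.015] [0.378 0.33  0.029]
allleft [0.2   0.33  0.015] [0.6  0.6  0.58]
```

```bash
python3 -m pendant '[[0,0,-1.2,0,0,0,-1],[0,0,-2.4,0,0,0,-1],[0,0,-3.2,0,0,0,-1],[0,0,-3.2,0,0,0,-1],[1.2,-0.5,-3.2,0,0,0,-1],[2.4,-1,-3.2,0,0,0,-1],[3.6,-1.5,-3.2,0,0,0,-1],[4.8,-2,-3.2,0,0,0,-1],[5.9,-2.5,-3.2,0,0,0,-1],[5.9,-2.5,-3.2,0,0,0,-1]]'
python3 -c "
from h import *
o=manip.get_obs();print(o['joint_pos'].round(3));print(rel([.50,-.05,.40]),rel([.4,.267,.40]),R.from_quat(o['ee_rot']).as_matrix().round(3))"
```

```text
clock: 2.05
position: [0.4229, -0.3972, 0.4041]
ee_rot: [0.99, 0.14, 0.0, -0.001]
ft_force: [-0.4, -0.8, 0.5]
grip_width: -0.002
grasp_force: 0.0
[ 0.884  0.216 -0.257  1.283  0.053  1.65  -0.652]
[ 3.41303238 -6.24136557  0.09857204] [  3.25580972 -12.88746586   0.11380251] [[ 0.961  0.278  0.   ]
 [ 0.278 -0.961  0.002]
 [ 0.001 -0.002 -1.   ]]
```

```bash
python3 -m pendant '[[0.7,-1,0,0,0,0,-1],[1.4,-2,0,0,0,0,-1],[2,-3.2,0,0,0,-1,-1],[2.7,-4.2,0,0,0,-2,-1],[3.4,-5.2,0,0,0,-3,-1],[3.4,-6.2,0,0,0,-4,-1],[3.4,-7.2,0,0,0,-5,-1],[3.4,-8.2,0,0,0,-6,-1],[3.4,-9.2,0,0,0,-7,-1],[3.3,-10.2,0,0,0,-8.1,-1]]'
python3 -c "
from h import *
o=manip.get_obs();r=R.from_quat(o['ee_rot']);print(o['joint_pos'].round(3));x=r.as_matrix()[:,0];print(np.degrees(np.arctan2(x[1],x[0])));print(rel([.4,.267,.40]))"
```

```text
clock: 3.3
position: [0.4396, 0.1345, 0.4044]
ee_rot: [0.762, 0.647, -0.0, -0.0]
ft_force: [0.3, 0.2, -0.2]
grip_width: -0.002
grasp_force: 0.0
[ 0.383 -0.046 -0.736  1.551 -0.031  1.626 -0.516]
80.688214532942
[ 2.48699681 -1.21033127  0.08779721]
```

```bash
python3 -m pendant '[[1.2,-0.5,0,0,0,0,-1],[2.4,-1,0,0,0,0,-1],[2.5,-1.15,0.5,0,0,0,-1],[2.5,-1.15,1.5,0,0,0,-1],[2.5,-1.15,2.5,0,0,0,-1],[2.5,-1.15,3.5,0,0,0,-1],[2.5,-1.15,4.5,0,0,0,-1],[2.5,-1.15,5.4,0,0,0,-1],[2.5,-1.15,6,0,0,0,-1],[2.5,-1.15,6,0,0,0,-1]]'
python3 -c "
from h import *
o=manip.get_obs();print(o['joint_pos'].round(3))
p=o['position'][:2]-[.571,.2385];print(p@[.9867,-.1625],p@[.1625,.9867])
im,d=manip.camera('scene');cv2.imwrite('pics/s1.png',im[100:340,120:440,::-1].repeat(2,0).repeat(2,1))"
```

```text
clock: 4.55
position: [0.4028, 0.2651, 0.103]
ee_rot: [0.763, 0.646, -0.002, -0.001]
ft_force: [0.2, 0.1, 0.8]
grip_width: -0.004
grasp_force: 0.0
[ 0.131  0.274 -0.888  1.952  0.245  1.033 -1.034]
-0.17029841712426258 -0.0010654633747612142
```

View pics/s1.png

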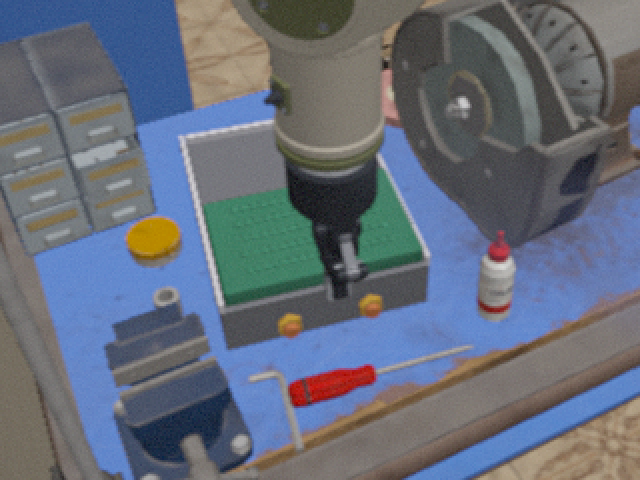

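The fingertips are in front of the box's near face, centred at about (340,290) in the crop, and clear of the driver. I lower a little and push.

```bash
python3 -m pendant '[[0,0,0.36,0,0,0,-1],[0,0,0.38,0,0,0,-1],[0,0.3,0.38,0,0,0,-1],[0,0.6,0.38,0,0,0,-1],[0,0.9,0.38,0,0,0,-1],[0,1.2,0.38,0,0,0,-1],[0,1.5,0.38,0,0,0,-1],[0,1.8,0.38,0,0,0,-1],[0,2.1,0.38,0,0,0,-1],[0,2.4,0.38,0,0,0,-1]]'
cat > st.py <<'E'
from h import *
o=manip.get_obs();p=o['position'][:2]-[.571,.2385]
print('box xy',(p@[.9867,-.1625]).round(4),(p@[.1625,.9867]).round(4),'z',o['position'][2].round(4),'F',o['ft_force'].round(1),o['joint_pos'].round(2),o['clock'])
E
python3 st.py
```

```text
clock: 5.85
position: [0.5234, 0.2469, 0.0862]
ee_rot: [0.763, 0.646, -0.0, -0.0]
ft_force: [-3.2, 1.8, 0.9]
grip_width: 0.001
grasp_force: 2.0
box xy -0.0484 0.0005 z 0.0862 F [-3.2  1.8  0.9] [ 0.11  0.49 -0.78  1.73  0.39  1.08 -0.96] 5.85
```

```bash
python3 -m pendant '[[0,0.1,0,0,0,0,-1],[0,0.2,0,0,0,0,-1],[0,0.3,0,0,0,0,-1],[0,0.4,0,0,0,0,-1],[0,0.45,0,0,0,0,-1],[0,0.5,0,0,0,0,-1],[0,0.53,0,0,0,0,-1],[0,0.56,0,0,0,0,-1],[0,0.58,0,0,0,0,-1],[0,0.6,0,0,0,0,-1]]'
python3 st.py
```

```text
clock: 7.1
position: [0.5516, 0.242, 0.0861]
ee_rot: [0.763, 0.646, -0.0, -0.0]
ft_force: [-7.0, -1.2, 2.2]
grip_width: -0.002
grasp_force: 3.5
box xy -0.0197 0.0003 z 0.0861 F [-7.  -1.2  2.2] [ 0.1   0.54 -0.76  1.66  0.4   1.11 -0.94] 7.1
```

```bash
python3 -m pendant '[[0,0.02,0,0,0,0,-1],[0,0.04,0,0,0,0,-1],[0,0.06,0,0,0,0,-1],[0,0.08,0,0,0,0,-1],[0,0.1,0,0,0,0,-1],[0,0.12,0,0,0,0,-1],[0,0.12,0,0,0,0,-1],[0,0.12,0,0,0,0,-1],[0,0.12,0,0,0,0,-1],[0,0.12,0,0,0,0,-1]]'
python3 st.py
```

```text
clock: 8.35
position: [0.5524, 0.2421, 0.0858]
ee_rot: [0.762, 0.647, -0.005, -0.002]
ft_force: [-28.6, -2.4, 16.0]
grip_width: 0.001
grasp_force: 14.2
box xy -0.019 0.0005 z 0.0858 F [-28.6  -2.4  16. ] [ 0.1   0.55 -0.76  1.65  0.4   1.12 -0.93] 8.35
```

```bash
python3 -m pendant '[[0,-0.3,0,0,0,0,-1],[0,-0.8,0,0,0,0,-1],[0,-0.8,-0.8,0,0,0,-1],[0,-1,-1.8,0,0,0,-1],[0,-1.5,-2.8,0,0,0,-1],[-0.8,-2,-3.8,0,0,0,-1],[-1.6,-2,-4.6,0,0,0,-1],[-2.4,-2,-4.6,0,0,0,-1],[-3,-2,-4.6,0,0,0,-1],[-3,-2,-4.6,0,0,0,-1]]'
python3 st.py
python3 - <<'E'
from fit import *
B=lambda w:(np.array(w)[:2]-[.571,.2385])@np.array([[.9867,.1625],[-.1625,.9867]])
for c in ("scene","top"):
    im,d=manip.camera(c);np.save(f'd2_{c}.npy',d);cv2.imwrite(f'pics/{c}2.png',im[:,:,::-1])
    for t,z in (("red_pivot",.046),("red_handle_tip",.046),("blue_pivot",.046),("blue_handle_tip",.046),("cover_near_face",.073)):
        for q in manip.tip_of(t,c)[:2]: w=pix2w(c,q['pixel'],z=z);print(c,t,np.round(q['pixel']),round(q['p'],2),w.round(3),B(w).round(3))
    for t in("red_handle","blue_handle"):
        for q in manip.trace(t,c)[:1]:
            P=cloud(c,d)[q['pixels']];P=P[(P[:,2]>.045)&(P[:,2]<.06)]
            if len(P)>5: rr=cv2.minAreaRect(P[:,:2].astype(np.float32));print(c,t,round(q['p'],2),np.round(q['box']),len(P),[B(x).round(3).tolist() for x in cv2.boxPoints(rr)])
a=cv2.imread('pics/scene2.png')[130:290,180:380];b=cv2.imread('pics/top2.png')[80:240,210:410]
cv2.imwrite('pics/c2.png',cv2.resize(np.hstack([a,b]),None,fx=2,fy=2,interpolation=cv2.INTER_CUBIC))
E
```

```text
clock: 9.6
position: [0.4351, 0.1072, 0.3169]
ee_rot: [0.765, 0.644, 0.0, 0.002]
ft_force: [-0.2, 1.0, 0.1]
grip_width: 0.005
grasp_force: 0.0
box xy -0.1128 -0.1516 z 0.3169 F [-0.2  1.   0.1] [ 0.49 -0.08 -0.78  1.75 -0.05  1.44 -0.45] 9.6
scene red_pivot [254. 223.] 0.8 [0.531 0.288 0.046] [-0.048  0.043]
scene red_pivot [295. 214.] 0.6 [0.516 0.198 0.046] [-0.048 -0.049]
scene red_handle_tip [255. 239.] 0.68 [0.487 0.303 0.046] [-0.093  0.05 ]
scene blue_pivot [291. 213.] 0.5 [0.522 0.206 0.046] [-0.043 -0.04 ]
scene blue_handle_tip [299. 230.] 0.61 [0.47  0.211 0.046] [-0.095 -0.043]
scene cover_near_face [266. 197.] 0.62 [0.566 0.244 0.073] [-0.006  0.005]
scene red_handle 0.6 [288. 211. 303. 234.] 136 [[-0.096, -0.054], [-0.036, -0.051], [-0.036, -0.033], [-0.097, -0.036]]
scene blue_handle 0.75 [292. 210. 300. 233.] 140 [[-0.097, -0.049], [-0.037, -0.053], [-0.036, -0.034], [-0.096, -0.031]]
top red_pivot [271. 181.] 0.78 [0.532 0.281 0.046] [-0.045  0.035]
top red_handle_tip [264. 199.] 0.63 [0.49  0.297 0.046] [-0.09   0.044]
top blue_pivot [304. 188.] 0.83 [0.516 0.199 0.046] [-0.048 -0.047]
top blue_pivot [347. 244.] 0.44 [0.38  0.1   0.046] [-0.166 -0.168]
top blue_handle_tip [296. 212.] 0.53 [0.457 0.218 0.046] [-0.109 -0.039]
top cover_near_face [288. 168.] 0.98 [0.559 0.236 0.073] [-0.012 -0.004]
top red_handle 0.65 [261. 176. 273. 199.] 112 [[-0.096, 0.041], [-0.042, 0.033], [-0.04, 0.048], [-0.094, 0.055]]
top blue_handle 0.69 [258. 171. 275. 204.] 111 [[-0.096, 0.037], [-0.041, 0.034], [-0.041, 0.05], [-0.095, 0.053]]
```

View pics/c2.png

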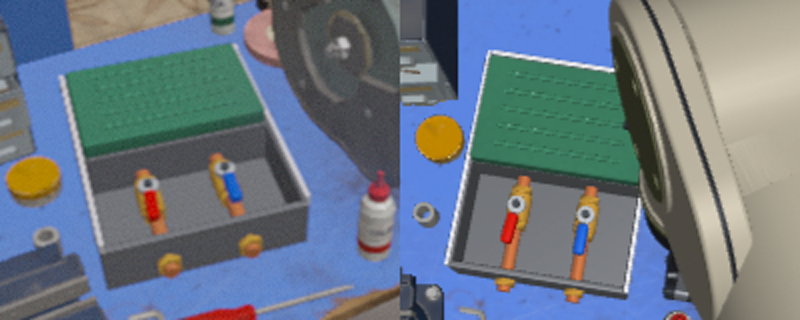

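The cover is at its stop. Red is on the left pipe (crop pixel 510,228) and blue on the right (580,240); both are open. I enter the well to the right of the red handle.

```bash
python3 -m pendant '[[1.1,0.1,0,0,0,0,-1],[2.2,0.2,0,0,0,0,-1],[3.33,0.36,0,0,0,0,-1],[3.33,0.36,0.4,0,0,0,-1],[3.33,0.36,1.4,0,0,0,-1],[3.33,0.36,2.4,0,0,0,-1],[3.33,0.36,3.4,0,0,0,-1],[3.33,0.36,4.2,0,0,0,-1],[3.33,0.36,4.2,0,0,0,-1],[3.33,0.36,4.2,0,0,0,-1]]'
python3 st.py
```

```text
clock: 11.65
position: [0.4805, 0.2715, 0.1079]
ee_rot: [0.763, 0.646, 0.001, 0.0]
ft_force: [-0.8, -0.1, 1.4]
grip_width: -0.0
grasp_force: 0.0
box xy -0.0946 0.0178 z 0.1079 F [-0.8 -0.1  1.4] [ 0.14  0.44 -0.89  1.78  0.38  1.1  -1.04] 11.65
```

```bash
python3 -m pendant '[[0,0,0.5,0,0,0,-1],[0,0,1.04,0,0,0,-1],[0,0,1.04,0,0,0,-1],[0.1,-0.05,1.04,0,0,0,-1],[0.2,-0.05,1.04,0,0,0,-1],[0.3,-0.06,1.04,0,0,0,-1],[0.4,-0.06,1.04,0,0,0,-1],[0.5,-0.03,1.04,0,0,0,-1],[0.6,0.02,1.04,0,0,0,-1],[0.7,0.06,1.04,0,0,0,-1]]'
python3 st.py
```

```text
clock: 12.9
position: [0.4883, 0.3052, 0.054]
ee_rot: [0.763, 0.646, -0.0, -0.0]
ft_force: [-2.7, -3.0, 0.9]
grip_width: 0.0
grasp_force: 1.6
box xy -0.0925 0.0524 z 0.054 F [-2.7 -3.   0.9] [ 0.03  0.56 -0.83  1.75  0.47  1.04 -1.14] 12.9
```

```bash
python3 -m pendant '[[0.07,0.07,0,0,0,0,-1],[0.14,0.13,0,0,0,0,-1],[0.2,0.2,0,0,0,0,-1],[0.25,0.29,0,0,0,0,-1],[0.29,0.38,0,0,0,0,-1],[0.31,0.43,0,0,0,0,-1],[0.33,0.47,0,0,0,0,-1],[0.33,0.51,0,0,0,0,-1],[0.33,0.54,0,0,0,0,-1],[0.33,0.55,0,0,0,0,-1]]'
python3 st.py
```

```text
clock: 14.15
position: [0.5174, 0.3171, 0.0543]
ee_rot: [0.763, 0.646, -0.001, -0.001]
ft_force: [-8.8, 2.4, 2.4]
grip_width: 0.001
grasp_force: 4.4
box xy -0.0656 0.0688 z 0.0543 F [-8.8  2.4  2.4] [-0.    0.61 -0.81  1.67  0.49  1.08 -1.13] 14.15
```

```bash
python3 -m pendant '[[0,0.02,0,0,0,0,-1],[0,0.04,0,0,0,0,-1],[0,0.06,0,0,0,0,-1],[0,0.08,0,0,0,0,-1],[0,0.1,0,0,0,0,-1],[0,0.11,0,0,0,0,-1],[0,0.11,0,0,0,0,-1],[0,0.11,0,0,0,0,-1],[0,0.11,0,0,0,0,-1],[0,0.11,0,0,0,0,-1]]'
python3 st.py
```

```text
clock: 15.4
position: [0.5183, 0.3171, 0.054]
ee_rot: [0.762, 0.647, -0.004, -0.002]
ft_force: [-25.9, 0.1, 12.2]
grip_width: -0.0
grasp_force: 12.9
box xy -0.0648 0.069 z 0.054 F [-25.9   0.1  12.2] [-0.    0.62 -0.81  1.66  0.49  1.09 -1.12] 15.4
```

Firm at the stop. I back off, raise and look.

```bash
python3 -m pendant '[[0,-0.15,0,0,0,0,-1],[-0.05,-0.3,0,0,0,0,-1],[-0.1,-0.4,0,0,0,0,-1],[-0.1,-0.4,-0.7,0,0,0,-1],[-0.1,-0.4,-1.7,0,0,0,-1],[-0.1,-0.4,-2.7,0,0,0,-1],[-0.8,-0.6,-3.7,0,0,0,-1],[-1.8,-0.8,-4.7,0,0,0,-1],[-2.8,-0.9,-5.2,0,0,0,-1],[-3.8,-0.9,-5.2,0,0,0,-1]]'
python3 -m pendant '[[-0.5,0,0,0,0,0,-1],[-0.5,0,0,0,0,0,-1],[-0.5,0,0,0,0,0,-1],[-0.5,0,0,0,0,0,-1],[-0.5,0,0,0,0,0,-1],[-0.5,0,0,0,0,0,-1],[-0.5,0,0,0,0,0,-1],[-0.5,0,0,0,0,0,-1],[-0.5,0,0,0,0,0,-1],[-0.5,0,0,0,0,0,-1]]'
python3 - <<'E'
from fit import *
B=lambda w:(np.array(w)[...,:2]-[.571,.2385])@np.array([[.9867,.1625],[-.1625,.9867]])
for c in ("scene","top"):
    im,d=manip.camera(c);cv2.imwrite(f'pics/{c}3.png',im[:,:,::-1])
    P=cloud(c,d);b=B(P);h=cv2.cvtColor(im,cv2.COLOR_RGB2HSV)
    w=(abs(b[...,0]+.06)<.06)&(abs(b[...,1])<.1)&(P[...,2]>.046)&(P[...,2]<.06)&(h[...,1]>150)
    for n,m in (("red",(h[...,0]<6)|(h[...,0]>174)),("blue",(h[...,0]>100)&(h[...,0]<125))):
        q=b[w&m]
        if len(q)>8: ln=cv2.fitLine(q.astype(np.float32),cv2.DIST_L2,0,.01,.01).ravel();print(c,n,len(q),ln.round(3),q.min(0).round(3),q.max(0).round(3))
a=cv2.imread('pics/scene3.png')[130:300,160:400];b=cv2.imread('pics/top3.png')[80:250,190:430]
cv2.imwrite('pics/c3.png',cv2.resize(np.hstack([a,b]),(800,283),interpolation=cv2.INTER_CUBIC))
E
python3 st.py
```

```text
clock: 16.65
position: [0.4483, 0.1344, 0.3165]
ee_rot: [0.763, 0.646, 0.002, 0.002]
ft_force: [1.0, -0.1, -0.4]
grip_width: -0.003
grasp_force: 0.0
clock: 17.9
position: [0.4439, 0.111, 0.3143]
ee_rot: [0.763, 0.646, -0.0, 0.0]
ft_force: [-0.1, -0.3, -0.1]
grip_width: -0.003
grasp_force: 0.0
scene red 105 [ 0.023  1.    -0.048  0.074] [-0.055  0.057] [-0.037  0.091]
scene blue 75 [ 1.     0.01  -0.082 -0.041] [-0.097 -0.047] [-0.061 -0.036]
top red 77 [ 0.004  1.    -0.047  0.073] [-0.053  0.056] [-0.04   0.092]
top blue 78 [ 1.    -0.019 -0.078 -0.042] [-0.095 -0.048] [-0.06  -0.036]
box xy -0.1047 -0.1464 z 0.3143 F [0.5 0.4 0.8] [ 0.57 -0.04 -0.87  1.73 -0.03  1.44 -0.46] 18.0
```

View pics/c3.png

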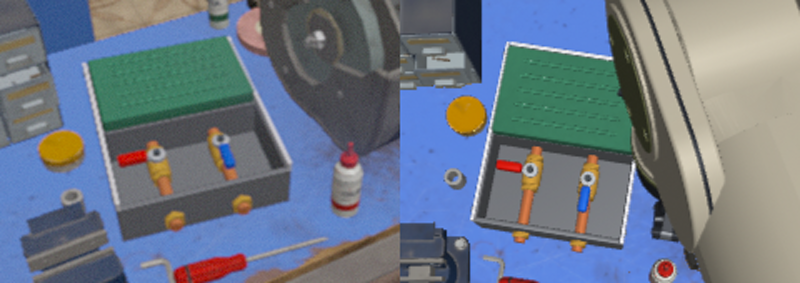

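The red handle now lies squarely across its pipe (crop pixel 510,167). Blue is still in line at (584,195), the cover is fully aside, and nothing loose has moved. The robot is clear of everything.

```bash
python3 -c "
from workcell import manip
print(manip.hand_in())"
```

```text
the job is handed in; nothing more can be done
None
```

I handed the job in at about 18 s: the cover is pushed fully aside to its stop, the red handle is at its stop squarely across its pipe, the blue handle is still open, and the last pictures show nothing loose moved and the robot clear of everything.

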